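# Square a notebook in the drilling jig and lock the toggle clamp

## Robot

A 6-joint arm with a two-finger parallel gripper is mounted at the origin on a cart in front of the work surface, level with it; the furniture and walls round the work are solid. World frame = base frame: x ahead of the robot, y to its left, z up, the work surface at z = 0. Lengths are in m, angles in rad, forces in N, time in s.
With the tool pointing down it reaches from about 0.35 to 0.975 m from the base axis. Payload 4.9 kg.
Tool frame: the origin (TCP) lies on the mounting face of the last link; the fingertips stand 173 mm ahead of it and the grasp point (between the pads) lies 155 mm ahead of it; z points along the fingers, y is the line along which they close (so a half turn about z gives the same grasp; the last joint's range is limited). The gripper opens to 85 mm and grips with 20 to 120 N. Pads are 22 mm wide; open, the fingers measure 114 mm over their backs; the gripper's body (76 mm by 85 mm) begins 54 mm behind the grasp point. The pads swing forward as they close: fully open they stand 13 mm farther back than shut.
Start: joints at [-1.383, 0.053, 1.613, -0, 1.476, -0.119], TCP at [0.189, -0.596, 0.405] pointing down, gripper open.
Joint ranges: [-3.01, 3.01], [-1.01, 2.22], [0.06, 2.58], [-1.02, 4.17], [0.09, 2.62], [-3.14, 3.14]. Speed limits (rad/s): [2.57, 2.57, 3.14, 3.14, 3.14, 3.14].

## Interface

Orientations are given as a rotation vector (axis times angle).
In Python, from station import monitor, eyes, finish_job gives the robot as it stands. The module is installed in compiled form; this text tells all that it offers.
- The arm moves only by the tool step_arm, never from a script. Its argument "commands" is a list of rows, each a list of 3 entries, a list of its own where there are three numbers: the opening in per cent of the stroke, from 0 (shut) to 100 (fully open), then the shift along the tool's x, y, z in mm, then the turn about the tool's z in degrees. In form: [[hand, [x, y, z], yaw], ...]. A call has 1 to 12 rows; each row is the pose to reach, as a shift and turn from the pose commanded when the call began, along the tool's axes at that moment; what a row does not reach only later rows make up. A row lasts 1/8 s, in which the tool goes at most 62.5 mm and 10.7 degrees, less where a joint would pass 70% of its speed; a pose out of reach is approached as far as the arm can. A call with a gripper value outside its range is refused whole. The fingers move at their own pace and stop on an object; "squeeze" is the grip in N (left out, the last holds). Time passes only in rows, so rows that repeat a pose let the fingers close. It gives the time, the measured TCP pose, the force, the opening and the grip force at its end, in the units of the state.
- monitor.get_obs(): the state, without advancing time (a new reading comes with each control period).
- eyes.get_image(name): name is "scene" or "top"; returns the picture (384x512x3 uint8, red, green, blue); there is no depth.
- eyes.camera_info(name): a dict with "camera_matrix" (3x3 intrinsics, pixels), "extrinsics" (4x4, takes a point from camera to world coordinates). Camera axes: x right, y down, z forward; pixel columns grow to the right and rows downward; lengths in m; the calibration is good to about 2 mm. A picture is of the moment at which its call begins. camera_info takes no time and is no camera call.
- finish_job(): hands the job in; it is judged then, once.
The state is a dict: "t": time; "q": joint angles; "dq": joint speeds; "effort": joint torques, N m; "tool_pos": TCP position; "tool_rot": TCP orientation; "contact_force": force on the tool from outside, world axes, zero at the start; "wrist_torque": the same for the moment, N m; "opening": finger opening in m; "grip_force": force on a finger pad.
Only numpy, scipy, OpenCV 4.12 (cv2) and the standard library are available. Lean on these libraries where they do the work, as an engineer would, in place of code of your own. Each camera call takes 0.05 s, during which the arm holds its last target. There are 200 camera calls.

## Task

The log notebook is to get a hanging hole in its corner. Push it with the fingertips, without lifting it, until it sits fully home against both fences of the drilling jig, its corner under the drill bush; then push the red toggle-clamp handle over and down past centre until it snaps locked and the rubber tip holds the notebook. Leave the things around the jig where they are.

Things in the scene. Friction and masses are not known exactly. Their poses are not given: they have to be found in the camera images.
- fence_corner (a point): Inner corner of the drilling jig's aluminium fence, at the top of its plywood board (12 mm above the table). Axes are the jig's: x away from the robot, y left. Faces: back fence x = 0 (to y = 0.215), side fence y = 0 (to x = -0.150), both 14 mm thick, 20 mm high. The notebook belongs in x < 0, y > 0. Board: x -0.210 to 0.014, y -0.125 to 0.255, fixed.
- drill_bush (a point): Top of the steel drill bush, 40 mm above the board, at x = -0.015, y = 0.015 of the fence corner. It sits in a grey plate, 46 x 46 x 6 mm, that bridges the fence corner 20 mm above the board (over x > -0.032, y < 0.032); the notebook slides under it.
- notebook: Black notebook lying loose on the board, a little skewed, clear of both fences: 208 mm along its x, 146 mm along its y (solid from y = -0.075 to 0.071; the wire binding stands out 7 mm more at +y, the side facing the robot), 12 mm thick, about 0.26 kg. Origin on its underside. Home, its x axis points along the fence corner's y and its y axis along the fence corner's -x.
- notebook_mid (a point): Centre of the notebook's solid block (6 mm above its underside); axes as the notebook's.
- notebook_corner (a point): The lower corner of the notebook (its -x, -y corner) that belongs in the fence corner: home, it coincides with point fence_corner.
- clamp_tip: Black rubber tip (19 mm across, 15 mm high) on the toggle clamp's arm; gives up to 6 mm along its spindle (5 N per mm). Origin on the arm's pivot pin. Clamp open: the arm stands upright beside the side fence, up to 0.12 m above the board. Locked: the tip presses on the notebook at x = -0.075, y = 0.034 of the fence corner.
- clamp_handle (a joint): Angle (rad) of the clamp's red handle against its arm; a link moves the arm with it. 0: open, handle upright, stays there. It grows as the handle is pushed to the jig's -y side and down. The tip meets the notebook at about 2.5; dead centre is at 2.785; past it the springy tip snaps the handle on to its stop at 2.861 = locked. Peak push at the handle's end: a few newtons.
- handle_root (a point): Pin on which the clamp's handle turns. In the fence corner's frame: open at x = -0.075, y = -0.061, z = 0.028; as the handle goes down the pin moves on a short arc to y = -0.040, z = 0.055.
- handle_end (a point): Free end of the handle, 125 mm from its pin; the outer 85 mm carry a red sleeve, 16 mm thick. Open, it stands nearly upright, leaning about 10 degrees outward (to the jig's -y); it swings outward and down in the plane x = -0.075 of the fence corner by about 80 degrees. Locked, it lies level with its end at x = -0.075, y = -0.165, z = 0.055 of the fence corner.
- lotion: White pump bottle, 70 mm across, 200 mm high, standing behind the jig; leave it alone. Origin at its foot.
- tape_roll: Roll of brown parcel tape, 96 mm across, 48 mm high, right of the jig; leave it alone. Origin at the centre of its underside.
- marker: Green and white marker pen, 135 mm long, 16 mm thick, left of the jig; leave it alone. Origin at the centre of its underside.
- shampoo: Pink shampoo bottle, 50 x 75 mm, 228 mm high, standing behind the jig on the right; leave it alone. Origin at its foot.

How it is judged:
On the way, in this order (a step that is already met when the one before it is completed fails the run):
1. the notebook is home against both fences (its corner within 3 mm, square within 1.4 degrees) (x of notebook_corner in the frame of fence_corner between -0.003 and 0.003 m and y of notebook_corner in the frame of fence_corner between -0.003 and 0.003 m and angle between the x axis of notebook and the y axis of fence_corner, either way round below 0.025 rad), for 0.2 s.
2. the clamp is locked past centre with its rubber tip pressing on the notebook (value of joint clamp_handle above 2.82 rad and contact force between clamp_tip and notebook above 5 N), for 0.2 s.
At the end, for the whole second after the job is handed in: The notebook's corner lies within 3 mm of the fence corner along both fences, square within 1.4 degrees and at rest; the clamp handle is past dead centre at its stop (joint above 2.82) and the rubber tip presses on the notebook with more than 5 N (all of step 1 and all of step 2 and linear speed of notebook below 0.01 m/s); the robot touches nothing.
It fails at once if the notebook is lifted (more than 10 mm) off the board (height (world z) of notebook_mid above 0.028 m).
It fails at once if the notebook is tipped up (angle between notebook's own z axis and vertical above 0.12 rad).
It fails at once if one of the four things around the jig is moved more than 20 mm (distance of any of lotion, tape_roll, marker, shampoo from where it was at the start of the episode above 0.02 m).
It also fails if it takes over 61 s, if anything falls off the work surface, if the arm or the gripper's body presses on something with over 40 N, if the wrist force passes 120 N, or if a joint passes its speed limit or range.

## Working session

There is one attempt and no reset: what is moved stays moved. The work goes in short steps, Python scripts to look and compute and a tool call to move; the robot and the scene stay as the last step left them, time stands still between calls to the robot, and variables do not carry over. Pictures are saved under pics/ and viewed, at most 10 in all, crops included, and the job is handed in when it is done.

Besides the shell and the picture viewer there is one more tool, called after "Emit:" as name(argument=value, ...), one argument or row to a line, values as JSON. step_arm: Moves the arm, as the interface text tells. Its arguments: {"type":"object","properties":{"commands":{"type":"array"},"squeeze":{"type":"number"}},"required":["commands"]}

```bash
mkdir -p pics
cat > h.py <<'E'
import numpy as np,cv2
from station import monitor,eyes,finish_job
from scipy.spatial.transform import Rotation as R
def snap(n,f,crop=None,s=1):
    im=eyes.get_image(n)[:,:,::-1]
    if crop: a,b,c,d=crop; im=im[b:d,a:c]
    cv2.imwrite('pics/'+f,cv2.resize(im,None,fx=s,fy=s,interpolation=cv2.INTER_CUBIC))
def px2w(n,u,v,z):
    i=eyes.camera_info(n);K=np.array(i['camera_matrix']);E=np.array(i['extrinsics'])
    d=E[:3,:3]@np.linalg.solve(K,[u,v,1.]);o=E[:3,3]
    return o+d*(z-o[2])/d[2]
def w2px(n,p):
    i=eyes.camera_info(n);K=np.array(i['camera_matrix']);E=np.array(i['extrinsics'])
    c=K@(E[:3,:3].T@(np.array(p)-E[:3,3]));return c[:2]/c[2]
E
python3 - <<'E'
from h import *
snap('top','t0.png',s=1.5);snap('scene','s0.png',s=1.5)
for n in('top','scene'):print(eyes.camera_info(n))
o=monitor.get_obs();print(o['tool_pos'],R.from_rotvec(o['tool_rot']).as_matrix().round(3))
E
```

```text
{'camera_matrix': array([[488.3324872 ,   0.        , 256.42608708],
       [  0.        , 488.3324872 , 188.72497074],
       [  0.        ,   0.        ,   1.        ]]), 'extrinsics': array([[ 2.48772309e-03, -9.95002887e-01,  9.98151626e-02,
         4.31586045e-01],
       [-9.99950535e-01, -1.51395199e-03,  9.83030442e-03,
         1.08911352e-01],
       [-9.63006591e-03, -9.98346804e-02, -9.94957435e-01,
         1.62845074e+00],
       [ 0.00000000e+00,  0.00000000e+00,  0.00000000e+00,
         1.00000000e+00]])}
{'camera_matrix': array([[481.37478615,   0.        , 245.89714026],
       [  0.        , 481.37478615, 181.98801218],
       [  0.        ,   0.        ,   1.        ]]), 'extrinsics': array([[-0.71451782, -0.44712236,  0.53809468, -0.22454311],
       [-0.69957375,  0.46519322, -0.54239455,  0.92024471],
       [-0.00780126, -0.76398748, -0.64518391,  1.05303671],
       [ 0.        ,  0.        ,  0.        ,  1.        ]])}
[ 0.18872327 -0.59557762  0.40357071] [[ 0.953  0.302 -0.   ]
 [ 0.302 -0.953  0.002]
 [ 0.    -0.002 -1.   ]]
```

View pics/t0.png

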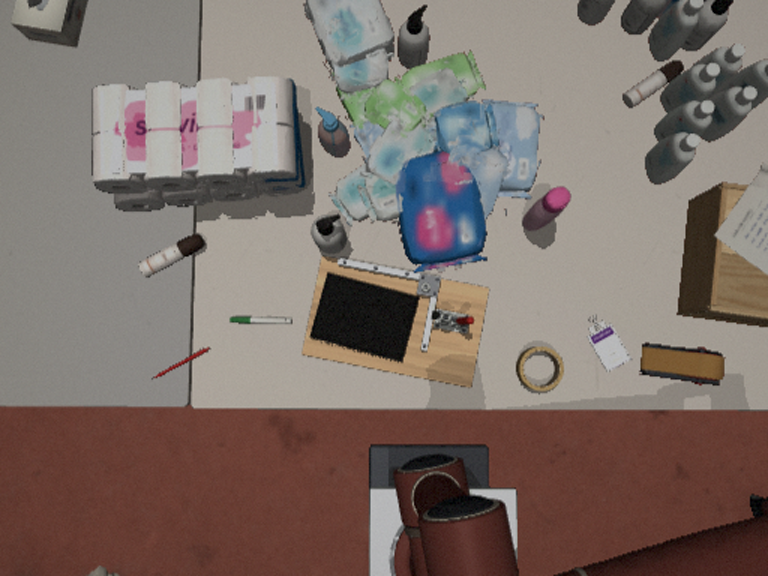

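View pics/s0.png

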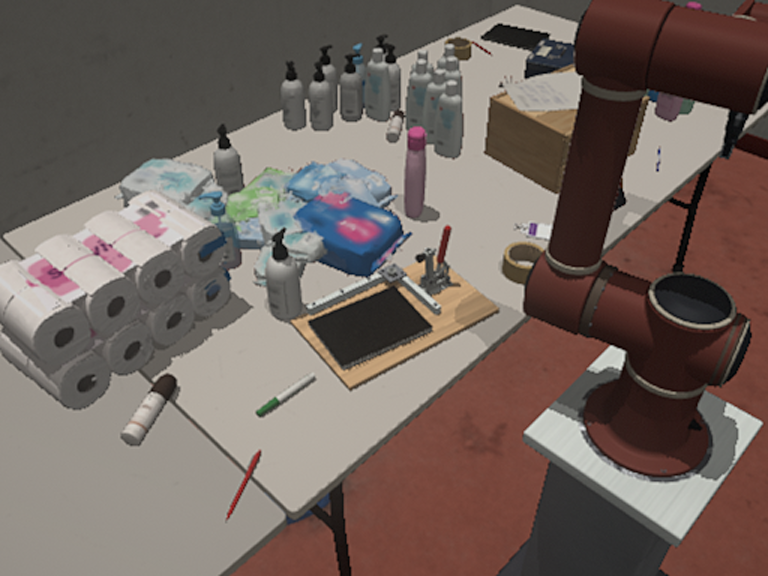

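The top view (1.5x) shows the board at about (305-490, 258-387) and the notebook at about (310-418, 272-362). The bush is near (428, 285), and the upright clamp is near (455, 321). I'll enlarge that area.

Run:
```python
from h import *
snap('top','t1.png',(195,165,335,265),5.7)
```

```text
(no output)
```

View pics/t1.png

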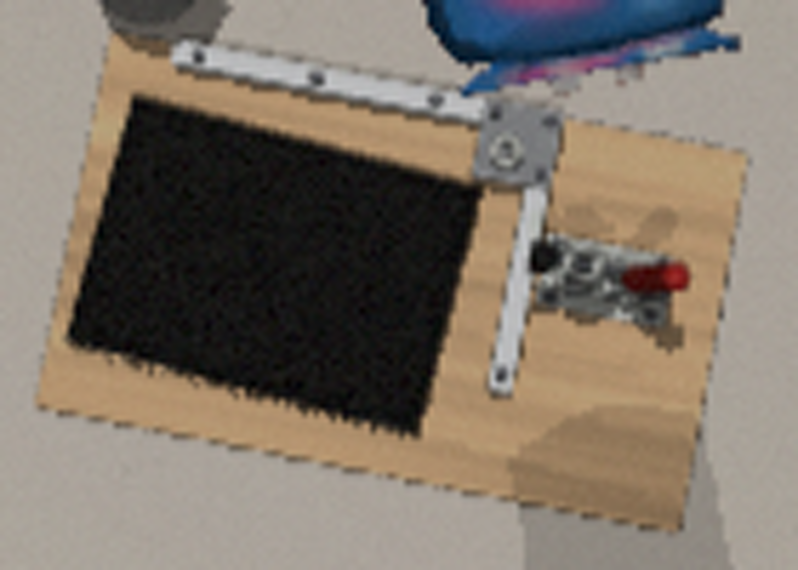

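```bash
cat >> h.py <<'E'
from scipy.optimize import least_squares
def fit(local,px,org=(195,165),s=5.7,n='top'):
    px=[((u+.5)/s-.5+org[0],(v+.5)/s-.5+org[1]) for u,v in px]
    W=np.array([px2w(n,*p,l[2])[:2] for p,l in zip(px,local)]);L=np.array(local)[:,:2]
    f=lambda a:(L@np.array([[np.cos(a[2]),-np.sin(a[2])],[np.sin(a[2]),np.cos(a[2])]]).T+a[:2]-W).ravel()
    r=least_squares(f,[.6,0,0]);return r.x,(r.fun.reshape(-1,2)*1000).round(1)
def loc(J,p):
    c,s=np.cos(J[2]),np.sin(J[2]);return np.array([[c,s],[-s,c]])@(np.array(p)-J[:2])
def wor(J,p):
    c,s=np.cos(J[2]),np.sin(J[2]);return np.array([[c,-s],[s,c]])@np.array(p)+J[:2]
E
python3 - <<'E'
from h import *
J,r=fit([(-.21,.255,.012),(-.21,-.125,.012),(.014,-.125,.012),(0,.215,.032),(-.15,0,.032),(-.15,-.014,.032),(-.015,.015,.052)],
 [(38,405),(683,532),(748,152),(170,67),(488,390),(511,394),(506,150)])
print(J,r)
# notebook corners in frame as if jig-like: x'=-y_nb, y'=x_nb, corner origin
N,r2=fit([(0,.208,.024),(0,0,.024),(-.150,0,.024),(-.150,.208,.024)],[(133,95),(480,188),(420,437),(68,345)])
print(N,r2,loc(J,N[:2]),np.degrees(N[2]-J[2]))
for p in[(.133,95)]:pass
for q,z in[((.015,.0),0)]:pass
for nm,p in dict(nbL=(0,.208),nbR=(0,0)).items(): print(nm,wor(N,p),loc(J,wor(N,p)))
# handle top
u=((685+.5)/5.7-.5+195,(277+.5)/5.7-.5+165); w=px2w('top',*u,.012+.028+.123);print('handle end',w,loc(J,w[:2]))
print('tape',px2w('top',540/1.5,370/1.5,.024),'lotion base',px2w('top',328/1.5,245/1.5,0.05),'marker',px2w('top',260/1.5,320/1.5,.008))
E
```

```text
[ 0.59499383  0.01908539 -0.18504808] [[-2.4  1.9]
 [-0.6  0.5]
 [ 0.1 -0.8]
 [ 1.9  0.1]
 [ 0.5 -0.3]
 [ 0.2 -0.9]
 [ 0.2 -0.6]]
[ 0.56507099  0.04990494 -0.25109299] [[-0.5 -0.9]
 [ 1.7 -1.1]
 [-0.4  1.5]
 [-0.9  0.4]] [-0.03508259  0.02478776] -3.784094740857623
nbL [0.61675125 0.25138235] [-0.02135524  0.23233428]
nbR [0.56507099 0.04990494] [-0.03508259  0.02478776]
handle end [ 0.50518057 -0.05167267  0.163     ] [-0.07526088 -0.08607512]
tape [ 0.40341015 -0.21303934  0.024     ] lotion base [0.67315167 0.24812538 0.05      ] marker [0.51152685 0.40091507 0.008     ]
```

```bash
cat >> h.py <<'E'
J=np.array([.595,.0191,-.185])
def go(x,y,z,yaw=0,J=J):
    "tool-frame mm/deg to reach jig x,y, TCP world z, tool x at yaw deg from jig x"
    o=monitor.get_obs();M=R.from_rotvec(o['tool_rot']).as_matrix()
    w=np.r_[wor(J,(x,y)),z];d=M.T@(w-o['tool_pos'])*1000
    a=np.arctan2(M[1,0],M[0,0]);t=-np.degrees(J[2]+np.radians(yaw)-a)
    return d.round(1),round((t+180)%360-180,1)
def st():
    o=monitor.get_obs();print(o['t'],'jig',loc(J,o['tool_pos'][:2]).round(4),'z',o['tool_pos'][2],'F',(R.from_euler('z',-J[2]).apply(o['contact_force'])).round(1),o['opening'])
E
python3 - <<'E'
from h import *
st();print(go(-.17,-.25,.38),go(-.23,.12,.38),go(-.23,.12,.185),wor(J,(-.23,.12)))
E
```

```text
0.15 jig [-0.2863 -0.679 ] z 0.40373987325276406 F [ 0.1 -0.  -0.8] 0.08572015248397719
(array([ 305.1, -323.2,   24.3]), np.float64(28.2)) (array([ 426.9, -677.7,   24.9]), np.float64(28.2)) (array([ 426.9, -677.3,  219.9]), np.float64(28.2)) [0.39099825 0.17936005]
```

Emit:
step_arm(
  commands=[
    [100, [305, -323, 24], 28],
    [100, [305, -323, 24], 28],
    [100, [305, -323, 24], 28],
    [100, [305, -323, 24], 28],
    [100, [305, -323, 24], 28],
    [100, [305, -323, 24], 28],
    [100, [305, -323, 24], 28],
    [100, [360, -500, 24], 28.2],
    [100, [427, -678, 24], 28.2],
    [100, [427, -678, 24], 28.2],
    [100, [427, -678, 24], 28.2],
    [100, [427, -678, 24], 28.2],
  ],
)

```text
t: 1.65
tool_pos: [0.3879, 0.1119, 0.3809]
tool_rot: [-3.128, 0.291, -0.002]
contact_force: [1.4, 0.6, -0.7]
opening: 0.0856
grip_force: 0.0
```

Run:
```python
from h import *
st();print(go(-.23,.12,.2),go(-.23,.12,.176))
```

```text
1.65 jig [-0.2207  0.0531] z 0.3808725248260576 F [ 1.2  0.8 -0.7] 0.08562351547745167
(array([ -9.6, -66.8, 180.9]), np.float64(-0.0)) (array([ -9.6, -66.8, 204.9]), np.float64(-0.0))
```

Emit:
step_arm(
  commands=[
    [100, [-9, -66, 0], 0],
    [100, [-9, -66, 0], 0],
    [100, [-9, -66, 60], 0],
    [100, [-9, -66, 120], 0],
    [100, [-9, -66, 180], 0],
    [100, [-9, -66, 190], 0],
    [100, [-9, -66, 196], 0],
    [100, [-9, -66, 200], 0],
    [100, [-9, -66, 204], 0],
    [100, [-9, -66, 206], 0],
    [100, [-9, -66, 206], 0],
  ],
)

```text
t: 3.02
tool_pos: [0.392, 0.1765, 0.1751]
tool_rot: [-3.128, 0.291, -0.001]
contact_force: [-0.1, 0.2, -0.8]
opening: 0.0857
grip_force: 0.0
```

Run:
```python
from h import *
st();print(go(-.23,.12,.176))
```

```text
3.025 jig [-0.2285  0.1174] z 0.17506924641783228 F [-0.2  0.2 -0.8] 0.08565671392303467
(array([-1.5, -2.6, -0.9]), np.float64(-0.0))
```

Next, a slow descent to feel for the table, in front of the board.

Emit:
step_arm(
  commands=[
    [100, [-2, 0, 2], 0],
    [100, [-2, 0, 4], 0],
    [100, [-2, 0, 6], 0],
    [100, [-2, 0, 6], 0],
  ],
)

```text
t: 3.52
tool_pos: [0.3898, 0.1768, 0.1685]
tool_rot: [3.128, -0.291, -0.001]
contact_force: [0.0, -0.3, 0.3]
opening: 0.0853
grip_force: 0.0
```

Emit:
step_arm(
  commands=[
    [100, [0, 0, -8], 0],
    [100, [8, 0, -8], 0],
    [100, [16, 0, -8], 0],
    [100, [24, 0, -8], 0],
    [100, [29, 0, -8], 0],
    [100, [33, 0, -8], 0],
    [100, [37, 0, -8], 0],
    [100, [41, 0, -8], 0],
    [100, [45, 0, -8], 0],
    [100, [49, 0, -8], 0],
    [100, [52, 0, -8], 0],
    [100, [52, 0, -8], 0],
  ],
)

```text
t: 5.03
tool_pos: [0.4413, 0.1672, 0.1768]
tool_rot: [-3.128, 0.291, -0.001]
contact_force: [-0.3, 0.4, -0.1]
opening: 0.0853
grip_force: 0.1
```

Run:
```python
from h import *
st();snap('top','t2.png',(195,165,335,265),5.7)
```

```text
5.025 jig [-0.1783  0.1173] z 0.17681937777690765 F [-0.4  0.3 -0.1] 0.08534781173170801
```

View pics/t2.png

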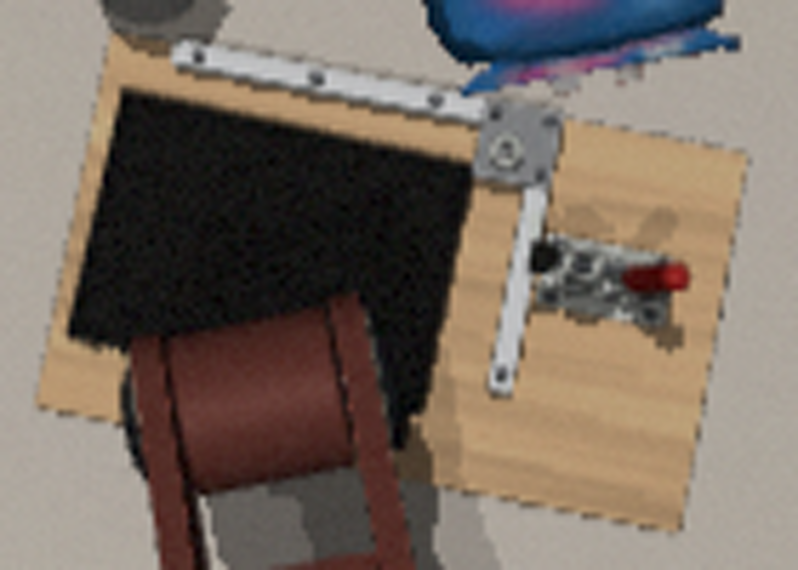

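The notebook is now square with the jig. Its back edge runs from (122,90) to (470,163), with about 20 mm left to the back fence. I'll keep pushing.

Emit:
step_arm(
  commands=[
    [100, [4, 0, 0], 0],
    [100, [8, 0, 0], 0],
    [100, [11, 0, 0], 0],
    [100, [13, 0, 0], 0],
    [100, [15, 0, 0], 0],
    [100, [16, 0, 0], 0],
    [100, [17, 0, 0], 0],
    [100, [17, 0, 0], 0],
  ],
)

```text
t: 6.08
tool_pos: [0.4578, 0.1641, 0.1768]
tool_rot: [-3.128, 0.291, -0.001]
contact_force: [-0.5, -0.5, -0.6]
opening: 0.0855
grip_force: 0.4
```

Run:
```python
from h import *
st()
```

```text
6.075 jig [-0.1615  0.1173] z 0.17676948448774238 F [-0.4 -0.6 -0.6] 0.08545708851296265
```

Emit:
step_arm(
  commands=[
    [100, [1, 0, 0], 0],
    [100, [2, 0, 0], 0],
    [100, [3, 0, 0], 0],
    [100, [3, 0, 0], 0],
  ],
)

```text
t: 6.58
tool_pos: [0.4608, 0.1635, 0.1768]
tool_rot: [-3.128, 0.291, -0.001]
contact_force: [-0.4, 0.2, -0.8]
opening: 0.0856
grip_force: 0.4
```

Emit:
step_arm(
  commands=[
    [100, [1, 0, 0], 0],
    [100, [2, 0, 0], 0],
    [100, [3, 0, 0], 0],
    [100, [3, 0, 0], 0],
  ],
)

```text
t: 7.08
tool_pos: [0.4637, 0.163, 0.1768]
tool_rot: [-3.128, 0.291, -0.001]
contact_force: [-0.8, -0.1, -0.4]
opening: 0.0855
grip_force: 0.4
```

Run:
```python
from h import *
st();snap('top','t3.png',(195,165,335,265),5.7)
```

```text
7.075 jig [-0.1555  0.1173] z 0.17679195595445887 F [-0.8 -0.3 -0.4] 0.08552891396366558
```

View pics/t3.png

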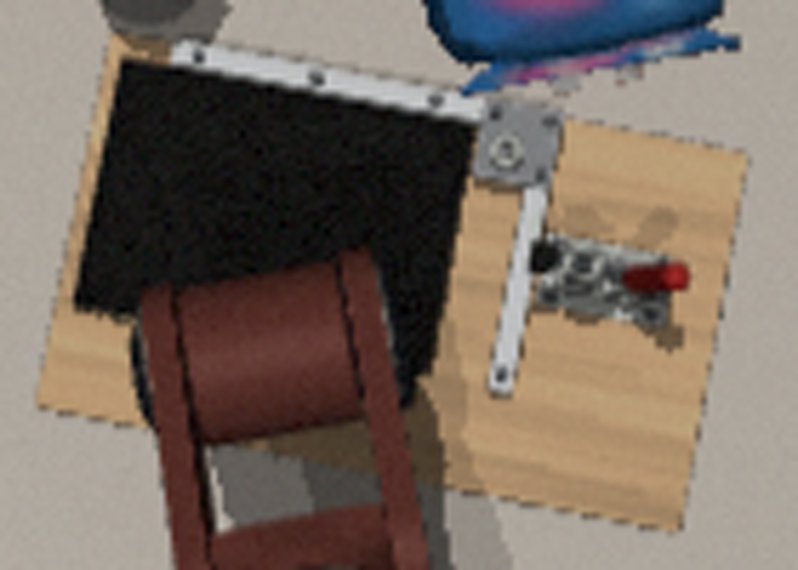

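The notebook is almost on the back fence. I'll creep forward until the force rises.

Emit:
step_arm(
  commands=[
    [100, [1, 0, 0], 0],
    [100, [2, 0, 0], 0],
    [100, [2, 0, 0], 0],
  ],
)

```text
t: 7.5
tool_pos: [0.465, 0.1628, 0.1767]
tool_rot: [-3.128, 0.291, 0.005]
contact_force: [-7.0, 1.0, 4.1]
opening: 0.0856
grip_force: 3.3
```

Emit:
step_arm(
  commands=[
    [100, [1, 0, 0], 0],
    [100, [2, 0, 0], 0],
    [100, [2, 0, 0], 0],
  ],
)

```text
t: 7.88
tool_pos: [0.4659, 0.1627, 0.1765]
tool_rot: [-3.128, 0.291, 0.013]
contact_force: [-12.3, 2.3, 9.9]
opening: 0.0853
grip_force: 6.6
```

Run:
```python
from h import *
st();print(go(-.175,.117,.1767),go(-.175,.28,.26),go(-.073,.28,.26),go(-.073,.28,.189))
```

```text
7.875 jig [-0.1533  0.1174] z 0.17646951695450322 F [-12.5  -0.    9.9] 0.08530000521449752
(array([-21.7,   0.4,  -0.1]), np.float64(-0.0)) (array([ -22.5, -162.5,  -83.5]), np.float64(-0.0)) (array([  79.5, -162.6,  -84.3]), np.float64(-0.0)) (array([  80.1, -162.6,  -13.3]), np.float64(-0.0))
```

Emit:
step_arm(
  commands=[
    [100, [-12, 0, 0], 0],
    [100, [-25, 0, 0], 0],
    [100, [-25, 0, -40], 0],
    [60, [-25, -40, -83], 0],
    [30, [-25, -90, -83], 0],
    [0, [-25, -140, -83], 0],
    [0, [-10, -163, -83], 0],
    [0, [30, -163, -83], 0],
    [0, [77, -163, -83], 0],
    [0, [77, -163, -83], 0],
    [0, [77, -163, -50], 0],
    [0, [77, -163, -24], 0],
  ],
)

```text
t: 9.38
tool_pos: [0.5721, 0.3083, 0.1999]
tool_rot: [3.128, -0.291, -0.001]
contact_force: [-1.0, 0.2, 0.1]
opening: -0.0001
grip_force: 0.0
```

Run:
```python
from h import *
st();print(go(-.073,.28,.189));snap('top','t4.png',(195,165,335,265),5.7)
```

```text
9.375 jig [-0.0757  0.2801] z 0.1998825910278233 F [-1.1 -0.   0.1] -5.3900165433947556e-05
(array([ 2.7,  0.1, 10.9]), np.float64(-0.0))
```

View pics/t4.png

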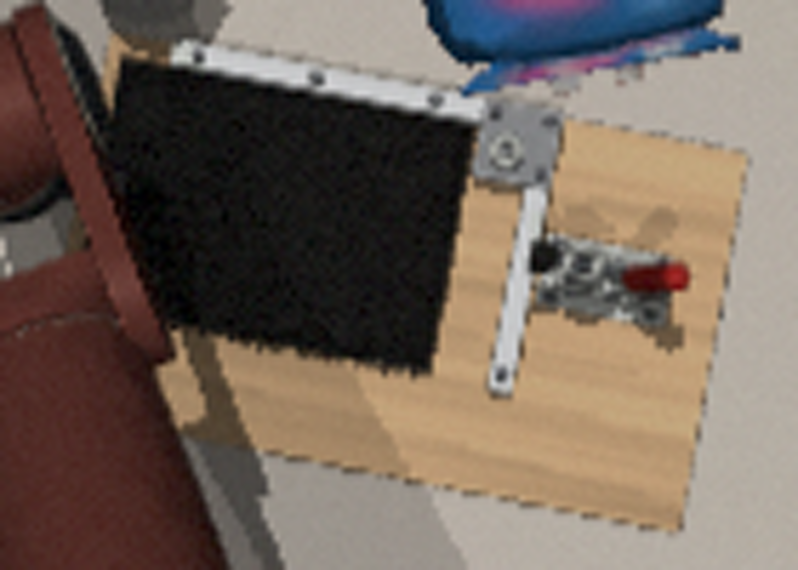

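The notebook is flush with the back fence along its whole length, with about 30 mm left to the side fence. Next I push it toward the side fence (tool +y).

Emit:
step_arm(
  commands=[
    [0, [2, 0, 11], 0],
    [0, [2, 0, 11], 0],
    [0, [2, 8, 11], 0],
    [0, [2, 16, 11], 0],
    [0, [2, 22, 11], 0],
    [0, [2, 26, 11], 0],
    [0, [2, 30, 11], 0],
    [0, [2, 34, 11], 0],
    [0, [2, 38, 11], 0],
    [0, [2, 42, 11], 0],
    [0, [2, 46, 11], 0],
    [0, [2, 46, 11], 0],
  ],
)

```text
t: 10.92
tool_pos: [0.5669, 0.2624, 0.1901]
tool_rot: [3.128, -0.291, 0.001]
contact_force: [-0.0, 0.9, 3.5]
opening: -0.0002
grip_force: 1.4
```

Emit:
step_arm(
  commands=[
    [0, [0, 2, 0], 0],
    [0, [0, 4, 0], 0],
    [0, [0, 6, 0], 0],
    [0, [0, 6, 0], 0],
  ],
)

```text
t: 11.42
tool_pos: [0.5657, 0.2567, 0.19]
tool_rot: [3.128, -0.291, 0.0]
contact_force: [0.5, 3.3, 3.7]
opening: 0.0
grip_force: 2.3
```

Emit:
step_arm(
  commands=[
    [0, [0, 1, 0], 0],
    [0, [0, 2, 0], 0],
    [0, [0, 3, 0], 0],
    [0, [0, 3, 0], 0],
  ],
)

```text
t: 11.92
tool_pos: [0.5652, 0.2538, 0.19]
tool_rot: [-3.128, 0.291, -0.001]
contact_force: [0.6, 3.9, 4.1]
opening: 0.0002
grip_force: 2.8
```

Run:
```python
from h import *
st();snap('top','t5.png',(195,165,335,265),5.7)
```

```text
11.925 jig [-0.0725  0.2252] z 0.18995605095437906 F [-0.2  4.   4.1] 0.00015622384112074202
```

View pics/t5.png

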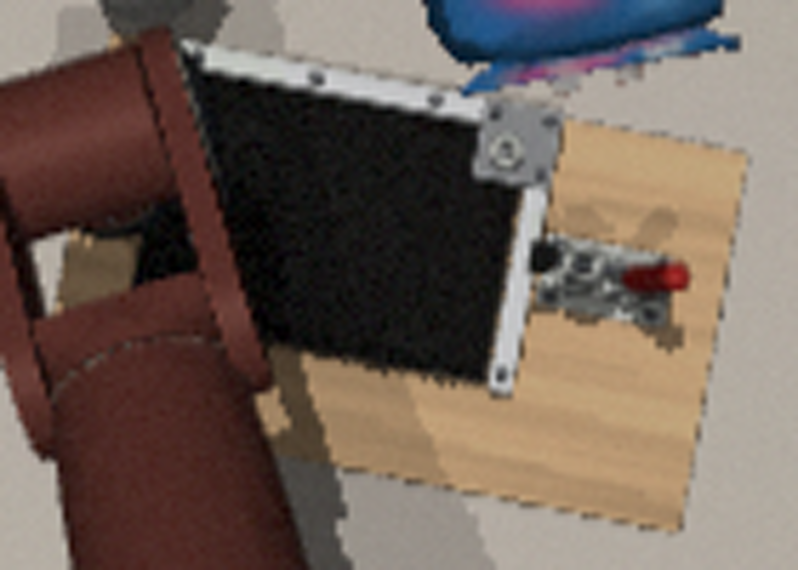

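The right edge nearly touches the side fence around x≈515. I'll creep on until the force rises.

Emit:
step_arm(
  commands=[
    [0, [0, 1, 0], 0],
    [0, [0, 2, 0], 0],
    [0, [0, 2, 0], 0],
  ],
)

```text
t: 12.35
tool_pos: [0.5648, 0.2519, 0.1899]
tool_rot: [-3.128, 0.291, -0.0]
contact_force: [0.8, 4.8, 4.8]
opening: 0.0002
grip_force: 3.0
```

Emit:
step_arm(
  commands=[
    [0, [0, 1, 0], 0],
    [0, [0, 2, 0], 0],
    [0, [0, 2, 0], 0],
  ],
)

```text
t: 12.72
tool_pos: [0.5645, 0.2504, 0.19]
tool_rot: [-3.126, 0.291, -0.001]
contact_force: [1.6, 7.6, 4.6]
opening: -0.0
grip_force: 4.1
```

Emit:
step_arm(
  commands=[
    [0, [0, 1, 0], 0],
    [0, [0, 2, 0], 0],
    [0, [0, 2, 0], 0],
  ],
)

```text
t: 13.1
tool_pos: [0.5642, 0.2482, 0.1906]
tool_rot: [-3.127, 0.291, -0.001]
contact_force: [-1.5, 5.3, 8.4]
opening: 0.0001
grip_force: 4.0
```

Run:
```python
from h import *
st();print(go(-.073,.25,.19),go(-.073,.25,.26),go(-.19,.1,.26),go(-.19,.1,.177))
```

```text
13.1 jig [-0.0724  0.2195] z 0.19058839283082712 F [-2.5  4.9  8.4] 7.762394564820751e-05
(array([ -0.6, -30.5,   0.6]), np.float64(-0.0)) (array([ -0.6, -30.6, -69.4]), np.float64(-0.0)) (array([-117.5,  119.5,  -69.6]), np.float64(-0.0)) (array([-117.6,  119.5,   13.4]), np.float64(-0.0))
```

Emit:
step_arm(
  commands=[
    [0, [0, -10, 0], 0],
    [0, [0, -34, 0], 0],
    [0, [-20, -40, -70], 0],
    [0, [-160, -60, -100], 0],
    [0, [-160, -60, -100], 0],
    [0, [-160, -60, -100], 0],
  ],
)

```text
t: 13.85
tool_pos: [0.4149, 0.3377, 0.2893]
tool_rot: [3.127, -0.286, -0.002]
contact_force: [0.0, 0.1, 0.3]
opening: 0.0
grip_force: 0.0
```

Run:
```python
from h import *
st();snap('top','t6.png',(200,165,300,240),8);
im=eyes.get_image('scene')
cv2.imwrite('pics/s6.png',cv2.resize(im[170:265,190:340,::-1],None,fx=5.3,fy=5.3,interpolation=cv2.INTER_CUBIC))
```

```text
13.85 jig [-0.2356  0.2801] z 0.28933385764154174 F [-0.   0.1  0.3] 2.484936434649665e-06
```

View pics/t6.png

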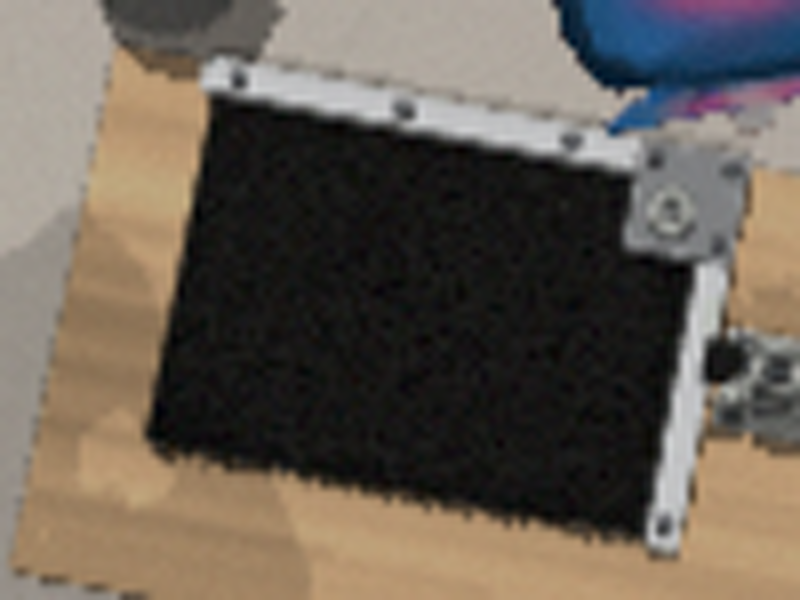

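Run:
```python
from h import *
c=lambda u,v,z,o=(200,165),s=8:loc(J,px2w('top',(u+.5)/s-.5+o[0],(v+.5)/s-.5+o[1],z)[:2]).round(4)
print('nb BL',c(210,95,.024),'FL',c(150,437,.024),'FR',c(645,540,.024),'R at fence top',c(690,270,.032))
print('fence end in/out',c(204,92,.032),c(205,58,.032),'side end',c(648,548,.032),c(675,555,.032),'bush',c(672,210,.052))
im=eyes.get_image('top').astype(float).sum(2)
# subpixel left edge crossing per row, in jig coordinates
for z,rows,lohi in((.024,range(182,218,4),(-1,1)),):
    for v in rows:
        r=im[v,205:240];k=np.argmax(r<180);u=205+k-1+(r[k-1]-180)/(r[k-1]-r[k]);print(v,loc(J,px2w('top',u,v,.024)[:2]).round(4),end=' ')
```

```text
nb BL [-0.0005  0.2107] FL [-0.1438  0.2077] FR [-0.1474  0.0005] R at fence top [-0.0358  0.0027]
fence end in/out [-0.0006  0.2126] [0.0134 0.2149] side end [-0.1505 -0.001 ] [-0.1513 -0.0123] bush [-0.0149  0.0149]
182 [-0.0189  0.2085] 186 [-0.0325  0.2085] 190 [-0.046   0.2087] 194 [-0.0596  0.209 ] 198 [-0.0731  0.2093] 202 [-0.0864  0.2086] 206 [-0.1     0.2092] 210 [-0.1134  0.2094] 214 [-0.1269  0.2097]
```

View pics/s6.png

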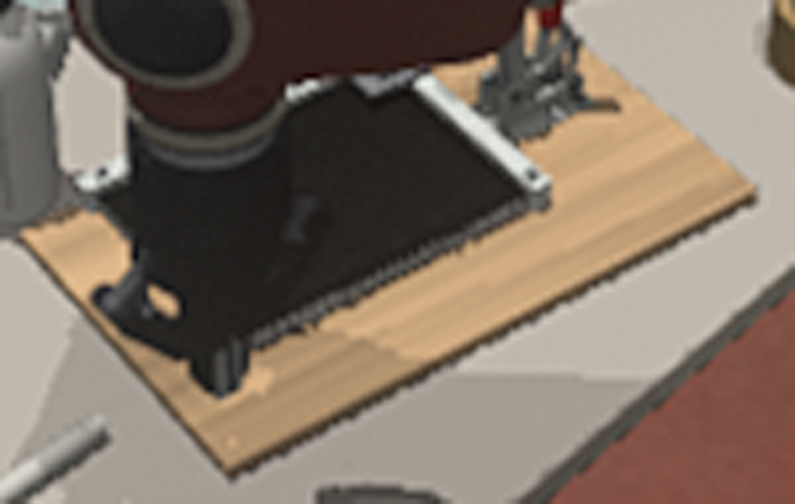

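The front edge runs along the board and ends at the side fence's end near (545,200), so the notebook looks home. I'll give it one more gentle squaring push from the front with open fingers.

Run:
```python
from h import *
print(go(-.195,.104,.26),go(-.195,.104,.177),go(-.1535,.104,.177))
```

```text
(array([ 38.4, 176. ,  29.3]), np.float64(0.1)) (array([ 38.5, 175.9, 112.3]), np.float64(0.1)) (array([ 80. , 175.9, 112.3]), np.float64(0.1))
```

Emit:
step_arm(
  commands=[
    [100, [20, 50, 10], 0],
    [100, [38, 110, 29], 0],
    [100, [38, 176, 29], 0],
    [100, [38, 176, 29], 0],
    [100, [38, 176, 70], 0],
    [100, [38, 176, 108], 0],
    [100, [38, 176, 112], 0],
    [100, [55, 176, 112], 0],
    [100, [68, 176, 112], 0],
    [100, [74, 176, 112], 0],
    [100, [78, 176, 112], 0],
    [100, [79, 176, 112], 0],
  ],
)

```text
t: 15.5
tool_pos: [0.4625, 0.1489, 0.1778]
tool_rot: [-3.128, 0.292, 0.005]
contact_force: [-6.1, 0.8, 4.8]
opening: 0.0855
grip_force: 2.9
```

Emit:
step_arm(
  commands=[
    [100, [1, 0, 0], 0],
    [100, [2, 0, 0], 0],
    [100, [2, 0, 0], 0],
  ],
)

```text
t: 15.88
tool_pos: [0.4632, 0.1488, 0.1773]
tool_rot: [3.128, -0.292, -0.012]
contact_force: [-9.6, 2.5, 8.0]
opening: 0.0855
grip_force: 5.1
```

```bash
python3 -c "
from h import *
st()"
```

```text
15.875 jig [-0.1534  0.1033] z 0.17731764550265766 F [-9.9  0.7  8. ] 0.08546095371384108
```

Run:
```python
from h import *
print(go(-.18,.1033,.177),go(-.18,.1033,.35),go(-.075,-.046,.35),go(-.075,-.046,.322))
a0=None
for th in list(range(10,91,8))+[90,93,96]:
    t=np.radians(th);f=min(1,(th-10)/80)
    pin=np.array([-.061,.028])*(1-f)+np.array([-.040,.055])*f
    p=pin+.105*np.array([-np.sin(t),np.cos(t)])+.008*np.array([np.cos(t),np.sin(t)])
    print(th,'tcp y %.3f z %.3f'%(p[0]+.0105,p[1]+.012+.173),'shift y %.0f z %.0f'%(-(p[0]+.0105+.046)*1000,-(p[1]+.185-.322)*1000))
```

```text
(array([-26.6,  -0. ,   0.5]), np.float64(-0.1)) (array([ -27.9,    0.2, -172.5]), np.float64(-0.1)) (array([  77.2,  149.4, -173.1]), np.float64(-0.1)) (array([  77.4,  149.3, -145.1]), np.float64(-0.1))
10 tcp y -0.061 z 0.318 shift y 15 z 4
18 tcp y -0.073 z 0.318 shift y 27 z 4
26 tcp y -0.085 z 0.316 shift y 39 z 6
34 tcp y -0.096 z 0.313 shift y 50 z 9
42 tcp y -0.106 z 0.307 shift y 60 z 15
50 tcp y -0.115 z 0.300 shift y 69 z 22
58 tcp y -0.123 z 0.292 shift y 77 z 30
66 tcp y -0.128 z 0.282 shift y 82 z 40
74 tcp y -0.132 z 0.271 shift y 86 z 51
82 tcp y -0.134 z 0.260 shift y 88 z 62
90 tcp y -0.134 z 0.248 shift y 88 z 74
90 tcp y -0.134 z 0.248 shift y 88 z 74
93 tcp y -0.135 z 0.242 shift y 89 z 80
96 tcp y -0.135 z 0.237 shift y 89 z 85
```

Emit:
step_arm(
  commands=[
    [100, [-12, 0, 0], 0],
    [100, [-28, 0, 0], 0],
    [100, [-28, 0, -50], 0],
    [50, [-28, 0, -110], 0],
    [0, [-28, 0, -172], 0],
    [0, [10, 50, -172], 0],
    [0, [50, 100, -172], 0],
    [0, [74, 149, -172], 0],
    [0, [74, 149, -172], 0],
    [0, [74, 149, -172], 0],
  ],
)

```text
t: 17.12
tool_pos: [0.5096, -0.0113, 0.3494]
tool_rot: [-3.128, 0.291, 0.001]
contact_force: [0.6, 0.3, -0.4]
opening: 0.0001
grip_force: 0.0
```

Run:
```python
from h import *
st();print(go(-.075,-.046,.322))
snap('scene','s7.png',(220,120,370,230),5.3)
```

```text
17.125 jig [-0.0784 -0.0456] z 0.3494487831612574 F [ 0.6  0.4 -0.4] 8.684063059609177e-05
(array([ 3.4,  0.5, 27.4]), np.float64(-0.0))
```

View pics/s7.png

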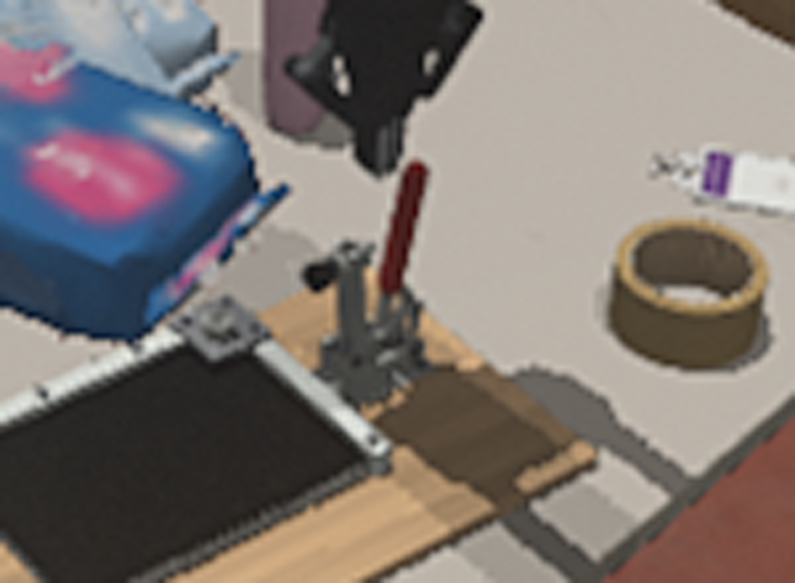

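The shut fingertips at (380,165) sit on the inner side of the red handle, whose end is at (415,170), and above the clamp arm. I'll descend and push the handle over.

Emit:
step_arm(
  commands=[
    [0, [3, 0, 20], 0],
    [0, [3, 0, 28], 0],
    [0, [3, 8, 29], 0],
    [0, [3, 15, 31], 0],
    [0, [3, 21, 31], 0],
    [0, [3, 27, 31], 0],
    [0, [3, 33, 32], 0],
    [0, [3, 39, 33], 0],
    [0, [3, 45, 35], 0],
    [0, [3, 50, 36], 0],
    [0, [3, 55, 39], 0],
    [0, [3, 60, 42], 0],
  ],
)

```text
t: 18.68
tool_pos: [0.5022, -0.0715, 0.3079]
tool_rot: [3.128, -0.291, 0.001]
contact_force: [-0.3, 0.3, 4.4]
opening: -0.0002
grip_force: 1.8
```

Run:
```python
from h import *
st();print(go(-.075,-.134,.248))
```

```text
18.675 jig [-0.0746 -0.1061] z 0.3079069611573242 F [-0.3  0.2  4.4] -0.00017074292847842597
(array([-0.4, 27.9, 59.9]), np.float64(-0.0))
```

Contact force is about 4 N, so the push is on track. I'll continue along the arc.

Emit:
step_arm(
  commands=[
    [0, [0, 5, 4], 0],
    [0, [0, 9, 7], 0],
    [0, [0, 13, 11], 0],
    [0, [0, 17, 15], 0],
    [0, [0, 20, 20], 0],
    [0, [0, 22, 25], 0],
    [0, [0, 24, 30], 0],
    [0, [0, 26, 36], 0],
    [0, [0, 27, 42], 0],
    [0, [0, 28, 47], 0],
    [0, [0, 28, 47], 0],
  ],
)

```text
t: 20.05
tool_pos: [0.4967, -0.0988, 0.26]
tool_rot: [3.128, -0.291, -0.001]
contact_force: [-0.0, -0.2, -0.6]
opening: 0.0002
grip_force: 0.0
```

Run:
```python
from h import *
st()
snap('scene','s8.png',(220,120,370,230),5.3)
```

```text
20.05 jig [-0.0749 -0.1339] z 0.2600199105512081 F [ 0.  -0.2 -0.6] 0.00016521966526927576
```

View pics/s8.png

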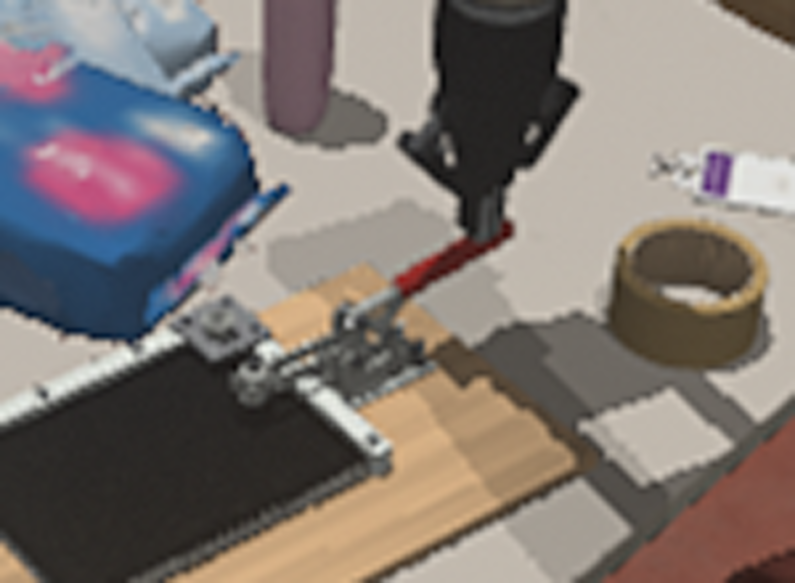

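The clamp arm is over the notebook at (255,375) and the handle is nearly level. I'll press on down.

Emit:
step_arm(
  commands=[
    [0, [0, 0, 3], 0],
    [0, [0, 0, 6], 0],
    [0, [0, 0, 8], 0],
    [0, [0, 0, 10], 0],
    [0, [0, 0, 12], 0],
    [0, [0, 0, 12], 0],
  ],
)

```text
t: 20.85
tool_pos: [0.4969, -0.0986, 0.2485]
tool_rot: [-3.128, 0.291, 0.001]
contact_force: [-0.6, 0.5, -0.1]
opening: 0.0002
grip_force: 0.0
```

Emit:
step_arm(
  commands=[
    [0, [0, 0, 1], 0],
    [0, [0, 0, 2], 0],
    [0, [0, 0, 3], 0],
    [0, [0, 0, 3], 0],
  ],
)

```text
t: 21.35
tool_pos: [0.4969, -0.0986, 0.2457]
tool_rot: [-3.128, 0.291, 0.0]
contact_force: [-0.2, 0.8, 0.2]
opening: -0.0004
grip_force: 0.0
```

Emit:
step_arm(
  commands=[
    [0, [0, 0, 1], 0],
    [0, [0, 0, 2], 0],
    [0, [0, 0, 3], 0],
    [0, [0, 0, 3], 0],
  ],
)

```text
t: 21.85
tool_pos: [0.4972, -0.0988, 0.2435]
tool_rot: [3.128, -0.291, 0.0]
contact_force: [-2.8, -0.9, 6.0]
opening: 0.0
grip_force: 2.8
```

Emit:
step_arm(
  commands=[
    [0, [0, 0, 1], 0],
    [0, [0, 0, 2], 0],
    [0, [0, 0, 3], 0],
    [0, [0, 0, 3], 0],
  ],
)

```text
t: 22.35
tool_pos: [0.4973, -0.099, 0.2415]
tool_rot: [3.127, -0.29, 0.0]
contact_force: [-4.5, 0.1, 11.7]
opening: -0.0001
grip_force: 5.5
```

Emit:
step_arm(
  commands=[
    [0, [0, 0, -20], 0],
    [0, [0, 0, -70], 0],
    [0, [0, 30, -120], 0],
    [0, [0, 80, -120], 0],
    [0, [-30, 140, -120], 0],
    [0, [-60, 190, -120], 0],
    [0, [-60, 190, -120], 0],
    [0, [-60, 190, -120], 0],
  ],
)

```text
t: 23.35
tool_pos: [0.4029, -0.2743, 0.3595]
tool_rot: [-3.127, 0.292, -0.0]
contact_force: [0.1, 0.6, -0.1]
opening: 0.0002
grip_force: 0.0
```

Run:
```python
from h import *
st()
a=eyes.get_image('top')[165:265,195:335,::-1];b=eyes.get_image('scene')[120:230,220:370,::-1]
a=cv2.resize(a,(399,285),interpolation=cv2.INTER_CUBIC);b=cv2.resize(b,(399,293),interpolation=cv2.INTER_CUBIC)
cv2.imwrite('pics/f.png',np.vstack([a,b]))
```

```text
23.35 jig [-0.1349 -0.3238] z 0.35947118400275024 F [ 0.   0.6 -0.1] 0.00022657652831627883
```

View pics/f.png

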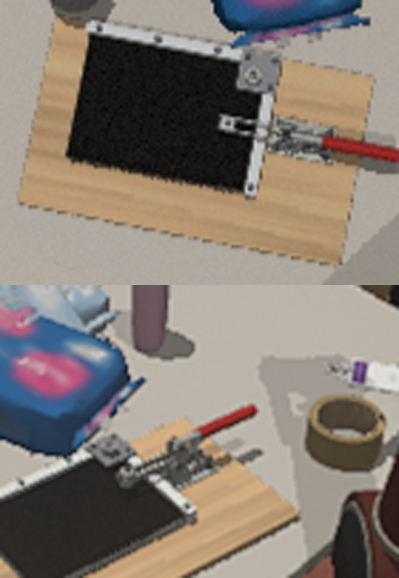

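I've now viewed 12 pictures, over the limit of 10, so I'll view no more. I'll check the handle angle and the notebook's left edge from numbers only.

Run:
```python
from h import *
im=eyes.get_image('scene').astype(int);r=(im[...,0]>110)&(im[...,1]<60)&(im[...,2]<60)
m=np.zeros_like(r);m[120:230,280:335]=r[120:230,280:335];v,u=np.nonzero(m)
c=np.c_[u,v].mean(0);d=np.linalg.svd(np.c_[u,v]-c,full_matrices=0)[2][0];print('red centre',c,'slope',d[1]/d[0],u.min(),u.max())
for th in(80,84,87,90,93):
    t=np.radians(th);f=lambda q:w2px('scene',np.r_[wor(J,(-.075,-.040-q*np.sin(t))),.067+q*np.cos(t)])
    a,b=f(.04),f(.125);print(th,a.round(1),b.round(1),'mid',((a+b)/2).round(1),'slope',((b-a)[1]/(b-a)[0]).round(3))
im=eyes.get_image('top').astype(float).sum(2)
for v in range(182,218,5):
    q=im[v,205:240];k=np.argmax(q<180);u=205+k-1+(q[k-1]-180)/(q[k-1]-q[k]);print(loc(J,px2w('top',u,v,.024)[:2]).round(4),end=' ')
```

```text
red centre [304.92727273 170.27272727] slope -0.4289808259697147 295 315
80 [295.8 173.3] [315.9 160.4] mid [305.8 166.8] slope -0.642
84 [295.8 173.9] [315.9 162.3] mid [305.9 168.1] slope -0.576
87 [295.8 174.4] [315.9 163.9] mid [305.8 169.1] slope -0.526
90 [295.8 174.9] [315.7 165.4] mid [305.8 170.1] slope -0.476
93 [295.8 175.4] [315.5 167. ] mid [305.6 171.2] slope -0.426
[-0.0189  0.2084] [-0.0358  0.2085] [-0.0527  0.2085] [-0.0696  0.2085] [-0.0864  0.2085] [-0.1033  0.2088] [-0.1201  0.2089] [-0.1368  0.2089]
```

```bash
python3 -c "
from h import *
print(finish_job())"
```

```text
the job is handed in; nothing more can be done
None
```

Job handed in: by image measurement the notebook is home (left edge about 0.5 mm off nominal, square within about 0.3°) and the clamp handle lies level at its stop, but the tip force on the notebook was not measured, no verdict was returned, and I viewed 12 pictures against the limit of 10.

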